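Turn the leaf of the nursery board book

ROBOT

A 6-joint arm with a two-finger parallel gripper is mounted at the origin on the work surface. World frame = base frame: x ahead of the robot, y to its left, z up, the work surface at z = 0. Lengths are in mm, angles in rad, forces in N, time in s.
With the tool pointing down it reaches from about 350 to 975 mm from the base axis. Payload 7.1 kg.
Tool frame: the origin (TCP) lies on the centre line of the jaws, within the pads' length; the fingertips stand 17 mm ahead of it and the grasp point (between the pads) lies 2 mm behind it (tip_extent is the distance from the TCP to the fingertips, in mm); z points along the fingers, y is the line along which they close (so a half turn about z gives the same grasp; the last joint's range is limited). The gripper opens to 88 mm and grips with 3 to 60 N. Pads are 20 mm wide; open, the fingers measure 115 mm over their backs; the gripper's body (75 mm by 178 mm) begins 61 mm behind the grasp point.
Start: joints at [1.107, 0.423, 1.63, -0, 1.089, -0.019], TCP at [268.891, 564.183, 239.675] pointing down, gripper open.
Joint ranges: [-3, 3], [-0.9, 2.11], [0.09, 2.58], [-1.31, 4.45], [0.11, 2.69], [-2.54, 2.54]. Speed limits (rad/s): [2.39, 2.39, 3.01, 3.14, 3.14, 3.14].

INTERFACE

Orientations are given as a rotation vector (axis times angle).
In Python, from workcell import get_obs, get_image, camera_model, close_job, look_for, outline_of, pinpoint, tip_extent gives the robot as it stands.
- The arm moves only by the shell command python3 -m jog 'ROWS'. ROWS is text: rows parted by semicolons, each of 7 numbers parted by spaces: the shift along the tool's x, y, z as a fraction of full scale, then the turn, a rotation vector about the tool's x, y, z as a fraction of full scale, then the closure, from -1 (fully open) to 1 (shut). A call has 1 to 8 rows; each row is the pose to reach, as a shift and turn from the pose commanded when the call began, along the tool's axes at that moment; what a row does not reach only later rows make up. Full scale, the value 1, is 0.2 m for a shift and 30 degrees for a turn. A row lasts 1/10 s, in which the tool goes at most 50 mm and 8.59 degrees, less where a joint would pass 70% of its speed; a pose out of reach is approached as far as the arm can. A call with a number of a shift or a turn outside -1 to 1 is refused whole. A call with a gripper value outside its range is refused whole. The fingers move at their own pace and stop on an object; the grip force is fixed at half the most. Time passes only in rows, so rows that repeat a pose let the fingers close. It gives the time, the measured TCP pose, the force, the opening and the grip force at its end, in the units of the state.
- get_obs(): the state, without advancing time (a new reading comes with each control period).
- get_image(name): name is "scene" or "top"; returns the picture (400x640x3 uint8, red, green, blue); there is no depth.
- camera_model(name): a dict with "fx", "fy", "cx", "cy" (pixels), "origin" and "orientation" of the camera in the world. Camera axes: x right, y down, z forward; pixel columns grow to the right and rows downward; lengths in mm; the calibration is good to about 2 mm. A picture is of the moment at which its call begins. camera_model takes no time and is no camera call.
- close_job(): hands the job in; it is judged then, once.
Trained networks look in the newest picture that a camera, given by its name, has taken for a name from the list of things; names that differ only in an ending like _2 or _b are one class to them, and where a whole thing is asked for, a point or a joint stands for the part that bears it (a point fixed in the world has none). Each returns a list of dicts, best first, with "confidence" (0 to 1); they miss things now and then, are a little off and sometimes report something else, mostly with a low value. They report only what shows in the picture. A call takes as long as a camera call. They do not tell look-alikes from the thing itself.
- look_for(target, camera): "xyz" ([x, y, z] in mm, in the coordinates of the camera as it stood for that picture, good to about 4 mm: the middle of the surface that is visible of it).
- outline_of(target, camera): "mask" (400x640 bool, what is visible of it).
- pinpoint(target, camera): "xyz" ([x, y, z] in mm, in the coordinates of the camera as it stood for that picture, good to about 4 mm: a listed point, or the origin of a listed thing).
The state is a dict: "t": time; "qpos": joint angles; "qvel": joint speeds; "joint_torque": joint torques, N m; "ee_pos": TCP position; "orientation": TCP orientation; "ft_force": force on the tool from outside, world axes, zero at the start; "moment": the same for the moment, N m; "width": finger opening in mm; "grasp_force": force on a finger pad.
Only numpy, scipy, OpenCV 4.12 (cv2) and the standard library are available. Lean on these libraries where they do the work, as an engineer would, in place of code of your own. Each camera call takes 0.05 s, during which the arm holds its last target. There are 200 camera calls.

TASK

A wooden block lies on the right-hand page of the open board book. With a fingertip push the block completely off the book onto the dresser, then turn the thick leaf that stands ajar on the left over the spine and press it down so that it lies flat on the right-hand side, and move clear. Only push and press, gently: pinch and lift nothing, let the book stay where it lies, and leave the loose things around it alone.

Things in the scene. Friction and masses are not known exactly. Their poses are not given: they have to be found in the camera images.
- book: open board book (0.55 kg) lying loose, the right way up for the robot. Origin: middle of its underside, under the spine; x along the spine (away from the robot at yaw 0, yaw within 0.35), y to the left. Two blocks of pages, 160 mm along x, reach 144 mm either side of the spine, tops 12 mm high. Right-hand page (y < 0): light day picture; left-hand page (y > 0): dark night picture, under the leaf
- leaf (a joint): angle (rad) of the turning leaf: rigid board, 160 mm along the spine, 4 to 144 mm out from it, 4 mm thick, 45 g; day picture on its upper face, night picture below. 0: flat on the left-hand page; 1.57: upright; 3.14: flat on the right-hand page (stop). Starts ajar at 0.5 to 0.95. The stiff spine keeps it wherever it is left, even just short of flat; 0.5 to 1.5 N at its edge turns it
- spine (a point): middle of the leaf's hinge axis, which runs along the book's x, 14.7 mm above the dresser
- leaf_edge (a point): middle of the leaf's free edge, 144 mm from the hinge axis
- block: loose wooden block, a 40 mm cube, 30 to 65 g, pale wood with round painted spots, standing on the right-hand page 60 to 95 mm from the spine. Origin: centre of its underside
- block_center (a point): centre of the wooden block: 32 mm above the dresser on the page, 20 mm when it lies on the dresser on any of its faces
- lotion: bystander: white lotion pump bottle, 64 mm across, 165 mm high, spout 45 mm long, left of the book. Origin: centre of its underside
- cup: bystander: empty white ceramic cup, 76 mm across, 85 mm high, beyond the far edge of the book. Origin: centre of its underside
- cream: bystander: low white cream jar with blue lid, 62 mm across, 46 mm high, beyond the far edge of the book. Origin: centre of its underside
- stacker: bystander: wooden stacking toy with coloured rings, 80 mm across, 123 mm high, at the near right of the book. Origin: centre of its underside
- brush: bystander: baby hairbrush lying bristles down between robot and book, 155 mm long, 45 mm wide, 27 mm high, its length along its own y. Origin: on the dresser under its middle
- monitor: bystander: round white baby monitor camera on a foot, 90 mm across, 116 mm high, far to the right. Origin: centre of its underside
There are look-alikes about, which are no part of the job. Of the things shaped like the block, the wooden one is meant.

How it is judged:
By the outcome, as a careful person would: the job done as asked, in the order asked, and still so for the second after the job is handed in, with the robot touching nothing.
It also fails if it takes over 54 s, if anything falls off the work surface, if the arm or the gripper's body presses on something with over 40 N, if the wrist force passes 120 N, or if a joint passes its speed limit or range.

## Working session

There is one attempt and no reset: what is moved stays moved. The work goes in short steps, Python scripts to look and compute and a shell command to move; the robot and the scene stay as the last step left them, time stands still between calls to the robot, and variables do not carry over. Pictures are saved under pics/ and viewed, at most 10 in all, crops included, and the job is handed in when it is done.

```bash
mkdir -p pics; ls
cat > h.py <<'E'
import numpy as np, cv2
from scipy.spatial.transform import Rotation as R
from workcell import *
def cam(n):
    m=camera_model(n); o=np.array(m["orientation"],float)
    Rm=o if o.shape==(3,3) else R.from_rotvec(o).as_matrix()
    return m,Rm,np.array(m["origin"],float)
def w(n,p):
    m,Rm,o=cam(n); return Rm@np.array(p)+o
def proj(n,p):
    m,Rm,o=cam(n); c=Rm.T@(np.array(p)-o); return [m["fx"]*c[0]/c[2]+m["cx"],m["fy"]*c[1]/c[2]+m["cy"]]
def ray(n,u,v):
    m,Rm,o=cam(n); d=Rm@np.array([(u-m["cx"])/m["fx"],(v-m["cy"])/m["fy"],1]); return o,d
def onz(n,u,v,z):
    o,d=ray(n,u,v); return o+d*(z-o[2])/d[2]
def tri(a,b):
    (o1,d1),(o2,d2)=ray(*a),ray(*b)
    A=np.stack([d1,-d2],1); s=np.linalg.lstsq(A,o2-o1,rcond=None)[0]
    return (o1+s[0]*d1+o2+s[1]*d2)/2, np.linalg.norm(o1+s[0]*d1-o2-s[1]*d2)
def shot(n,f):
    im=get_image(n); cv2.imwrite("pics/"+f,im[:,:,::-1]); return im
E
python3 - <<'E'
from h import *
np.set_printoptions(precision=1,suppress=True)
print(camera_model("scene"),camera_model("top"))
for n in("scene","top"):
    shot(n,n+"0.png")
    for t in("spine","leaf_edge","block_center","book"):
        for r in pinpoint(t,n)[:4]:
            p=w(n,r["xyz"]); print(n,t,round(r["confidence"],2),p,np.array(proj(n,p)))
o=get_obs();print(o)
E
```

```text
pics
{'fx': 412.39182893137945, 'fy': 412.39182893137945, 'cx': 324.017622662373, 'cy': 201.94933515907758, 'origin': array([1325.7, -114.7,  820.6]), 'orientation': array([-1.8, -1.7,  0.7])} {'fx': 395.41992258417565, 'fy': 395.41992258417565, 'cx': 319.1897753850139, 'cy': 202.3109150387514, 'origin': array([ 268.8,  -84.6, 1351.7]), 'orientation': array([-2.1,  2.1, -0.2])}
scene spine 0.69 [366.9  30.7   0.2] [361.8 177.4]
scene spine 0.66 [520.8 -13.2  14.2] [352.2 210.1]
scene leaf_edge 0.97 [515.6  73.8 126. ] [387.  176.9]
scene block_center 0.7 [541.1 -80.8  26.2] [328.1 213.2]
scene block_center 0.69 [ 327.6 -157.4   17.1] [300.1 167.1]
scene block_center 0.53 [ 652.4 -205.8   18.2] [280.7 248.6]
scene book 0.7 [522.8 -13.5  -3.6] [351.9 215.1]
top spine 0.95 [517.3 -17.2  11.3] [307.2 207.8]
top leaf_edge 0.73 [522.2  75.3 131.9] [276.2 199. ]
top block_center 0.53 [ 322.4 -149.7   18.4] [345.7 265.4]
top block_center 0.52 [541.  -77.6  33.2] [324.7 200. ]
top block_center 0.49 [ 652.6 -208.2   19.6] [362.5 169.8]
top book 0.78 [516.7 -11.7  -1.4] [305.8 208.7]
{'t': 0.5, 'qpos': array([ 1.1,  0.4,  1.6, -0. ,  1.1, -0. ]), 'qvel': array([ 0.,  0., -0., -0., -0., -0.]), 'joint_torque': array([ -0. , -54.4, -27.4,   0.1,   0. ,  -0. ]), 'ee_pos': array([268.9, 564.2, 239.7]), 'orientation': array([ 0.7,  3.1, -0. ]), 'ft_force': array([0.1, 0. , 0.2]), 'moment': array([ 0.,  0., -0.]), 'grasp_force': 0.0, 'width': 87.55891565527729}
```

Run:
```python
from h import *
a=cv2.imread("pics/scene0.png");b=cv2.imread("pics/top0.png")
cv2.imwrite("pics/s1.png",cv2.resize(a[110:310,190:457],(800,600),interpolation=3))
cv2.imwrite("pics/t1.png",cv2.resize(b[110:310,190:457],(800,600),interpolation=3))
np.set_printoptions(precision=1,suppress=True)
for t in("lotion","cup","cream","stacker","brush","monitor","book"):
  for n in("scene","top"):
    for r in pinpoint(t,n)[:2]:
        p=w(n,r["xyz"]); print(n,t,round(r["confidence"],2),p,np.array(proj(n,p)))
```

```text
scene lotion 0.86 [517.4 284.7  -0.2] [457.6 209. ]
scene lotion 0.65 [367.6  30.3  -2.4] [361.6 178.2]
top lotion 0.98 [515.  293.5   2.3] [218.2 208.1]
scene cup 0.64 [671.4  59.4  -3.6] [385.8 255.9]
scene cup 0.64 [ 384.1 -469.1   -6. ] [197.1 188.5]
top cup 0.55 [670.2  60.9  -0.7] [286.2 166. ]
scene cream 0.91 [ 654.4 -106.3    1.8] [320.3 251.9]
top cream 0.84 [ 650.6 -106.7   -2.5] [333.3 171.8]
scene stacker 0.92 [ 395.9 -294.4   -4.2] [254.8 188.6]
scene brush 0.67 [369.9  31.1  -2.7] [362.  178.7]
scene brush 0.5 [ 653.3 -108.8   -2.6] [319.3 252.6]
top brush 0.82 [364.8  30.7  -3.5] [292.5 252.4]
top brush 0.58 [518.4 -12.5  -0.5] [306.  208.1]
scene monitor 0.95 [ 385.7 -466.1   -2.3] [197.7 187.9]
scene monitor 0.29 [ 395.9 -295.6    0.1] [254.2 187.5]
top monitor 0.85 [ 388.7 -466.6    0.4] [439. 247.]
top monitor 0.39 [540.2 -78.1  33.5] [324.9 200.2]
scene book 0.7 [522.8 -13.5  -3.6] [351.9 215.1]
top book 0.78 [516.7 -11.7  -1.4] [305.8 208.7]
```

View pics/s1.png

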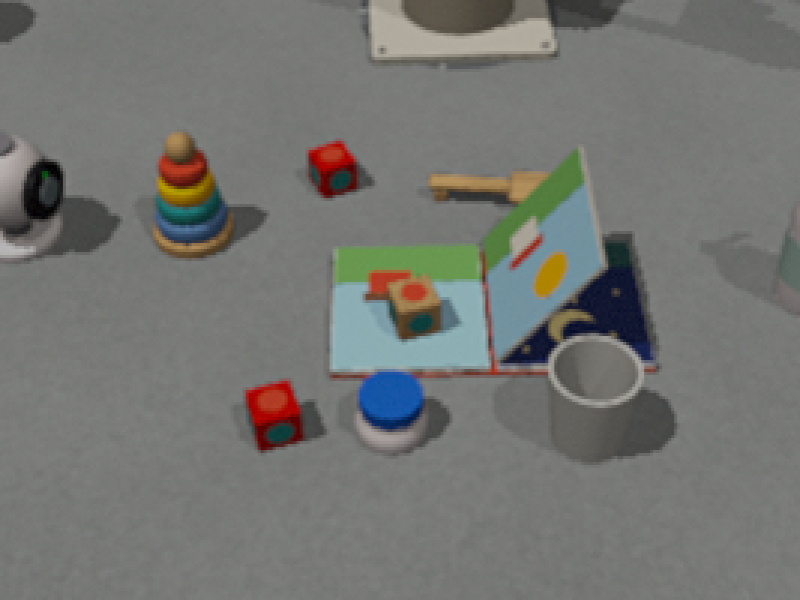

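View pics/t1.png

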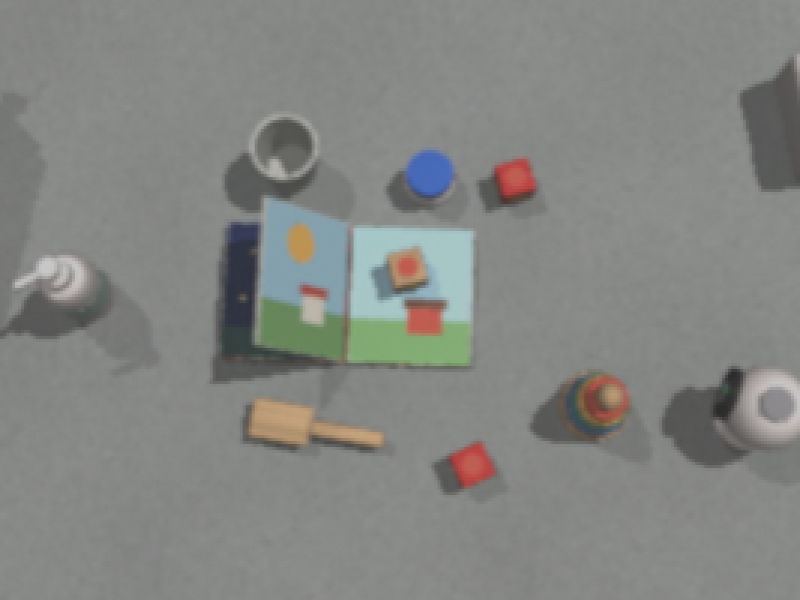

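The block in question is the pale wood one on the right-hand page (scene crop 413,306 and top crop 408,268). The two red cubes lie on the dresser at scene crop (332,168) and (275,415), and they are look-alikes. The leaf stands ajar on the left with its edge at top crop (259,275). I'll confirm the block in a crop and measure yaw.

Run:
```python
from h import *
np.set_printoptions(precision=1,suppress=True)
b=cv2.imread("pics/top0.png");a=cv2.imread("pics/scene0.png")
c=np.hstack([cv2.resize(x,(400,400),interpolation=2) for x in (a[192:242,303:353],b[175:225,300:350])])
cv2.imwrite("pics/blk.png",c)
f=lambda p,z,n="top":onz(n,190+p[0]/3,110+p[1]/3,z)
C=[f(p,12) for p in((353,226),(474,231),(471,366),(346,361))]
S=[f(p,12,"scene") for p in((333,247),(331,373))]
print(np.array(C),np.array(S))
for p,q in((0,3),(1,2)): d=C[p]-C[q];print("yaw",np.arctan2(-d[1] if 0 else d[1],d[0]))
for p,q in((0,1),(3,2)): d=C[p]-C[q];print("yaw",np.arctan2(-d[0],d[1]))
B=[f(p,52) for p in((387,253),(421,248),(428,282),(393,291))];print(np.array(B),np.mean(B,0))
L=[((583,150),(262,345)),((605,268),(265,197))]
for s,t in L: print("edge",tri(("scene",190+s[0]/3,110+s[1]/3),("top",190+t[0]/3,110+t[1]/3)))
print("blk tri",tri(("scene",328.1,213.2),("top",324.7,200.)))
o=get_obs();M=R.from_rotvec(o["orientation"]).as_matrix();print(M,tip_extent() if callable(tip_extent) else tip_extent)
```

```text
[[ 597.   -17.4   12. ]
 [ 592.3 -157.9   12. ]
 [ 434.9 -154.3   12. ]
 [ 439.1  -12.4   12. ]] [[ 437.9 -154.8   12. ]
 [ 601.2 -156.6   12. ]]
yaw -0.03159182414554266
yaw -0.022787532039690018
yaw -0.03349799958567047
yaw -0.02922450309046083
[[ 556.4  -58.1   52. ]
 [ 562.5  -96.2   52. ]
 [ 523.6 -104.3   52. ]
 [ 513.   -65.4   52. ]] [538.9 -81.   52. ]
edge (array([441.4,  74. , 123. ]), np.float64(8.05324988857034))
edge (array([600.2,  72.1, 125.9]), np.float64(0.6546341418861199))
blk tri (array([542.2, -79.1,  27.1]), np.float64(3.4405703218849455))
[[-0.9  0.4 -0. ]
 [ 0.4  0.9  0. ]
 [ 0.   0.  -1. ]] 17.0
```

View pics/blk.png

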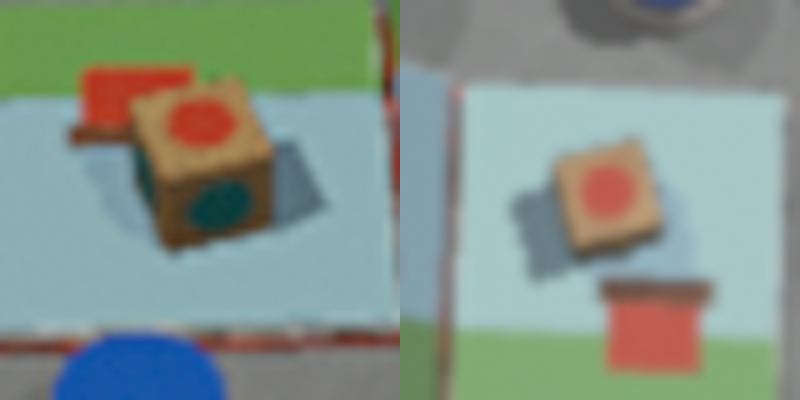

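The crops show pale wood with round spots, on the day page, at scene pixel (328,213) and top pixel (325,200). That is the block. Next I'll approach above the gap between spine and block.

```bash
cat > go.py <<'E'
import sys
from h import *
# usage: go.py x y ztip yaw(tool y axis from world x): fractions for one jog call
x,y,z,yaw=map(float,sys.argv[1:5])
o=get_obs();M=R.from_rotvec(o["orientation"]).as_matrix();p=np.array(o["ee_pos"])
T=np.array([[np.sin(yaw),np.cos(yaw),0],[-np.cos(yaw),np.sin(yaw),0],[0,0,-1.]]).T  # placeholder
ty=np.array([np.cos(yaw),np.sin(yaw),0]);tz=np.array([0,0,-1.]);T=np.stack([np.cross(ty,tz),ty,tz],1)
d=M.T@(np.array([x,y,z+17])-p)/200;r=np.degrees(R.from_matrix(M.T@T).as_rotvec())/30
print("tip",np.round(p-[0,0,17],1),"shift",np.round(d,3),"turn",np.round(r,3),"t",round(o["t"],2),"F",np.round(o["ft_force"],2))
E
python3 go.py 541 -40 220 -0.03
```

```text
tip [268.9 564.2 222.7] shift [-2.528 -2.142  0.013] turn [ 0.    -0.     2.208] t 1.2 F [-0.27  0.18  0.05]
```

```bash
R="" ; python3 -m jog '-1 -0.85 0 0 0 0.75 1; -1 -0.85 0 0 0 0.75 1; -1 -0.85 0 0 0 0.75 1; -1 -0.85 0 0 0 0.75 1; -1 -0.85 0 0 0 0.75 1; -1 -0.85 0 0 0 0.75 1; -1 -0.85 0 0 0 0.75 1'; python3 go.py 541 -40 220 -0.03
```

```text
t: 1.9
ee_pos: [377.0, 323.4, 240.0]
orientation: [1.282, 2.868, 0.001]
ft_force: [-0.1, 0.9, 0.0]
width: 34.9
grasp_force: 0.0
tip [377.  323.4 223. ] shift [-1.901 -0.601  0.014] turn [ 1.000e-03 -0.000e+00  1.452e+00] t 1.9 F [-0.14  0.86  0.04]
```

```bash
python3 -m jog '-0.96 -0.3 0 0 0 0.75 1; -0.96 -0.3 0 0 0 0.75 1; -0.96 -0.3 0 0 0 0.75 1; -0.96 -0.3 0 0 0 0.75 1; -0.96 -0.3 0 0 0 0.75 1; -0.96 -0.3 0 0 0 0.75 1'; python3 go.py 541 -40 220 -0.03
```

```text
t: 2.5
ee_pos: [460.8, 142.4, 239.7]
orientation: [-1.815, -2.564, -0.001]
ft_force: [-0.3, -0.1, -0.1]
width: 0.3
grasp_force: 0.0
tip [460.8 142.4 222.7] shift [-0.993  0.075  0.013] turn [ 0.    -0.001  0.705] t 2.5 F [-0.33 -0.12 -0.07]
```

```bash
python3 -m jog '-0.99 0.075 0.01 0 0 0.7 1; -0.99 0.075 0.01 0 0 0.7 1; -0.99 0.075 0.01 0 0 0.7 1; -0.99 0.075 0.01 0 0 0.7 1; -0.99 0.075 0.01 0 0 0.7 1; -0.99 0.075 0.01 0 0 0.7 1'; python3 go.py 541 -40 80 -0.03
```

```text
t: 3.1
ee_pos: [540.8, -38.2, 237.3]
orientation: [-2.249, -2.192, 0.0]
ft_force: [0.2, 0.8, -0.1]
width: 0.5
grasp_force: 0.0
tip [540.8 -38.2 220.3] shift [-0.009  0.002  0.701] turn [-0.001 -0.001  0.009] t 3.1 F [ 0.2   0.77 -0.14]
```

```bash
python3 -m jog '0 0 0.2 0 0 0 1; 0 0 0.4 0 0 0 1; 0 0 0.6 0 0 0 1; 0 0 0.75 0 0 0 1; 0 0 0.88 0 0 0 1; 0 0 0.95 0 0 0 1; 0 0 0.99 0 0 0 1; 0 0 0.99 0 0 0 1'; python3 go.py 540 -170 20 -0.03; python3 -c "
from h import *
shot('scene','s2.png');shot('top','t2.png')
a,b=cv2.imread('pics/s2.png'),cv2.imread('pics/t2.png')
cv2.imwrite('pics/v2.png',np.hstack([cv2.resize(x,(400,300),interpolation=2) for x in (a[130:280,270:470],b[130:280,220:420])]))"
```

```text
t: 3.9
ee_pos: [540.2, -38.5, 39.4]
orientation: [-2.248, -2.194, 0.001]
ft_force: [0.3, 0.6, 0.2]
width: 0.9
grasp_force: 0.0
tip [540.2 -38.5  22.4] shift [-0.657  0.015  0.012] turn [-0.002 -0.     0.011] t 3.9 F [0.34 0.62 0.19]
```

View pics/v2.png

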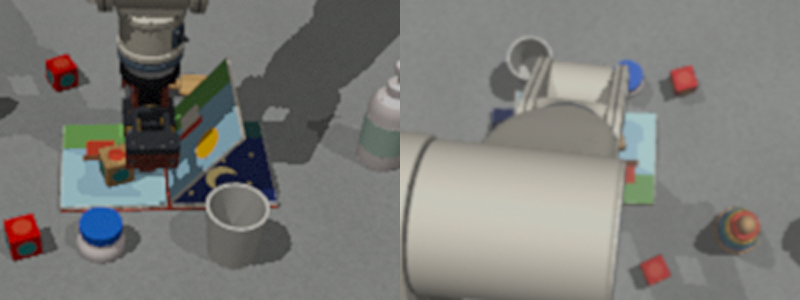

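The finger stands between the leaf and the block (block at composite pixel 115,160), with clearance on both sides. Now I'll push toward -y.

```bash
python3 -m jog '-0.03 0 0.01 0 0 0 1; -0.06 0 0.01 0 0 0 1; -0.09 0 0.01 0 0 0 1; -0.12 0 0.01 0 0 0 1; -0.15 0.0 0.01 0 0 0 1; -0.18 0 0.01 0 0 0 1; -0.21 0 0.01 0 0 0 1; -0.24 0 0.01 0 0 0 1'; python3 go.py 540 -180 20 -0.03;  python3 -m jog '-0.04 0 0 0 0 0 1; -0.08 0 0 0 0 0 1; -0.12 0 0 0 0 0 1; -0.16 0 0 0 0 0 1; -0.2 0.0 0 0 0 0 1; -0.24 0 0 0 0 0 1; -0.28 0 0 0 0 0 1; -0.28 0 0 0 0 0 1'; python3 go.py 540 -180 20 -0.03; python3 -c "
from h import *
for r in pinpoint('block_center','scene')[:4]: print(r['confidence'],w('scene',r['xyz']).round(0))
shot('scene','s3.png');
for n in ('scene','top'):
  for r in pinpoint('block_center',n)[:4]: print(n,r['confidence'],w(n,r['xyz']).round(0))
a=cv2.imread('pics/s3.png')
cv2.imwrite('pics/v3.png',cv2.resize(a[130:280,230:430],(600,450),interpolation=2))"
```

```text
t: 4.8
ee_pos: [539.2, -88.3, 37.6]
orientation: [-2.25, -2.192, 0.0]
ft_force: [-0.0, 0.7, 0.6]
width: 0.6
grasp_force: 0.4
tip [539.2 -88.3  20.6] shift [-0.458  0.016  0.003] turn [-0.    -0.     0.008] t 4.8 F [-0.01  0.72  0.61]
t: 5.6
ee_pos: [537.9, -144.8, 37.7]
orientation: [2.251, 2.191, 0.0]
ft_force: [-0.0, 0.7, -0.5]
width: 1.0
grasp_force: 0.2
tip [ 537.9 -144.8   20.7] shift [-0.176  0.015  0.003] turn [0.001 0.    0.006] t 5.6 F [-0.01  0.68 -0.47]
0.76 [ 326. -157.   17.]
0.55 [544. -81.  28.]
0.53 [ 655. -107.   -0.]
0.19 [542. -85.   9.]
scene 0.67 [ 654. -207.   16.]
scene 0.62 [ 537. -178.   20.]
scene 0.16 [522. -12.  18.]
top 0.62 [ 327. -150.   21.]
top 0.61 [ 651. -206.   20.]
top 0.55 [541. -76.  31.]
top 0.38 [ 385. -465.   -0.]
```

View pics/v3.png

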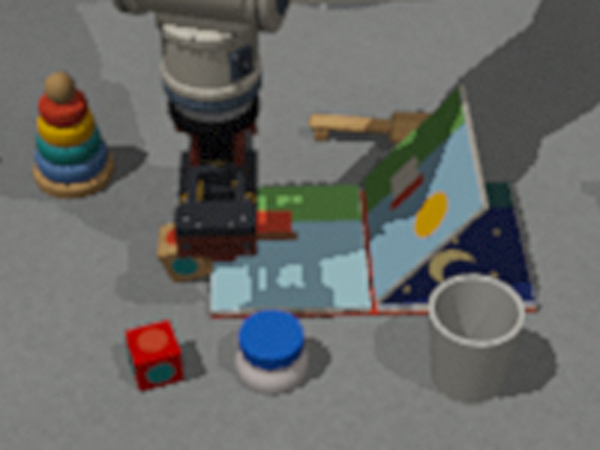

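The block is at the right edge of the book (crop 185,255), partly off. I'll keep pushing.

```bash
python3 -m jog '-0.03 0 0 0 0 0 1; -0.06 0 0 0 0 0 1; -0.09 0 0 0 0 0 1; -0.12 0 0 0 0 0 1; -0.15 0.0 0 0 0 0 1; -0.18 0 0 0 0 0 1; -0.2 0 0 0 0 0 1; -0.2 0 0 0 0 0 1'; python3 -m jog '0.05 0 -0.1 0 0 0 1; 0.05 0 -0.3 0 0 0 1; 0.05 0 -0.5 0 0 0 1; 0.05 0 -0.7 0 0 0 1; 0.05 0 -0.9 0 0 0 1; 0.05 0 -1 0 0 0 1';python3 go.py 519 120 220 -0.03; python3 -c "
from h import *
shot('scene','s4.png');shot('top','t4.png')
for n in ('scene','top'):
  for r in pinpoint('block_center',n)[:4]: print(n,r['confidence'],w(n,r['xyz']).round(0))
a,b=cv2.imread('pics/s4.png'),cv2.imread('pics/t4.png')
cv2.imwrite('pics/v4.png',np.hstack([cv2.resize(x,(400,300),interpolation=2) for x in (a[130:280,250:450],b[130:280,220:420])]))"
```

```text
t: 6.6
ee_pos: [536.8, -184.3, 37.7]
orientation: [2.251, 2.192, 0.0]
ft_force: [-0.2, 0.3, -0.5]
width: 1.0
grasp_force: 0.1
t: 7.2
ee_pos: [538.3, -174.0, 241.4]
orientation: [2.247, 2.19, 0.003]
ft_force: [0.1, 0.3, -0.5]
width: 0.5
grasp_force: 0.0
tip [ 538.3 -174.   224.4] shift [ 1.467 -0.134  0.019] turn [0.009 0.003 0.008] t 7.2 F [ 0.07  0.35 -0.46]
scene 0.81 [ 536. -211.   18.]
scene 0.75 [ 650. -203.   17.]
scene 0.55 [ 327. -158.   20.]
scene 0.34 [523. -15.  -4.]
```

View pics/v4.png

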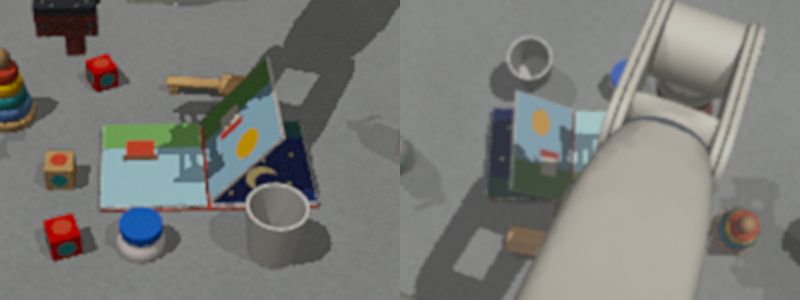

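The block now stands on the dresser at about (536,-211), scene crop (60,170), roughly 35 mm clear of the book. Next I'll move to the left of the leaf.

```bash
python3 -m jog '1 -0.05 0 0 0 0 1; 1 -0.1 0 0 0 0 1; 1 -0.1 0 0 0 0 1; 1 -0.1 0 0 0 0 1; 1 -0.1 0 0 0 0 1; 1 -0.1 0 0 0 0 1';python3 go.py 517 110 220 -0.03;  python3 -c "
from h import *
for t in ('spine','leaf_edge','book'):
 for n in ('scene','top'):
  for r in pinpoint(t,n)[:2]: print(n,t,r['confidence'],w(n,r['xyz']).round(0))"
```

```text
t: 8.0
ee_pos: [521.1, 27.7, 235.9]
orientation: [-2.245, -2.195, 0.004]
ft_force: [-0.1, 0.1, -0.2]
width: 0.2
grasp_force: 0.0
tip [521.1  27.7 218.9] shift [ 0.411 -0.03  -0.006] turn [-0.006  0.001  0.014] t 8.0 F [-0.07  0.15 -0.23]
scene spine 0.56 [524. -12.  17.]
top spine 0.65 [513. -14.  12.]
scene leaf_edge 0.7 [518.  75. 129.]
top leaf_edge 0.74 [522.  75. 133.]
scene book 0.62 [526. -15.  -3.]
top book 0.78 [521. -11.  -2.]
```

```bash
python3 -m jog '0.2 -0.03 0 0 0 0 1; 0.42 -0.03 0 0 0 0 1; 0.42 -0.03 0 0 0 0 1; 0.42 -0.03 0.2 0 0 0 1; 0.42 -0.03 0.4 0 0 0 1; 0.42 -0.03 0.5 0 0 0 1;  0.42 -0.03 0.57 0 0 0 1; 0.42 -0.03 0.57 0 0 0 1';python3 go.py 517 90 105 -0.03; python3 -c "
from h import *
a=shot('scene','s5.png')[:,:,::-1]
cv2.imwrite('pics/v5.png',cv2.resize(a[110:260,290:490],(600,450),interpolation=2))"
```

```text
t: 9.1
ee_pos: [517.6, 109.7, 122.2]
orientation: [-2.25, -2.19, 0.004]
ft_force: [0.6, -0.0, 0.9]
width: 0.5
grasp_force: 0.0
tip [517.6 109.7 105.2] shift [-0.099 -0.     0.001] turn [-0.006  0.001  0.006] t 9.1 F [ 0.55 -0.02  0.88]
```

View pics/v5.png

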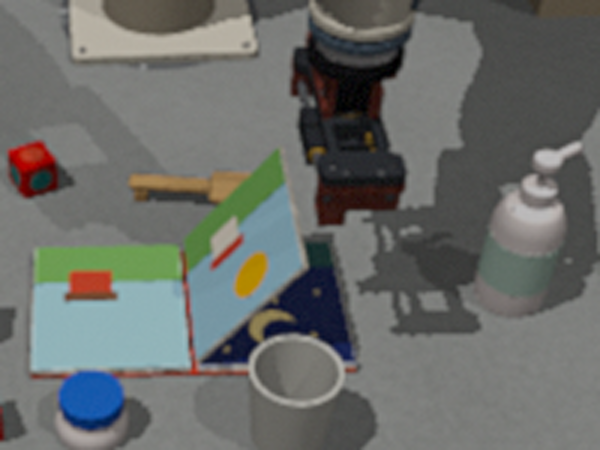

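The leaf edge is at crop (290,210), and the gripper is clear to its left at about (355,180). The lotion bottle is well away. Now I'll push the edge over its arc.

```bash
python3 -m jog '-0.05 0 0 0 0 0 1; -0.1 0 0 0 0 0 1; -0.13 0 -0.005 0 0 0 1; -0.16 0 -0.025 0 0 0 1; -0.19 0 -0.045 0 0 0 1; -0.215 0 -0.06 0 0 0 1; -0.24 0 -0.08 0 0 0 1; -0.24 0 -0.08 0 0 0 1';python3 go.py 517 35 131 -0.03; python3 -c "
from h import *
shot('scene','s6.png')
for t in ('spine','leaf_edge','book'):
 for n in ('scene','top'):
  for r in pinpoint(t,n)[:1]: print(n,t,r['confidence'],w(n,r['xyz']).round(0))"
```

```text
t: 9.95
ee_pos: [517.4, 62.3, 140.3]
orientation: [2.25, 2.191, 0.001]
ft_force: [-0.4, 0.3, -0.4]
width: 0.7
grasp_force: 0.0
tip [517.4  62.3 123.3] shift [-0.137  0.001 -0.038] turn [0.002 0.    0.007] t 9.95 F [-0.36  0.3  -0.4 ]
scene spine 0.69 [523. -11.  15.]
top spine 0.65 [513. -14.  12.]
scene leaf_edge 0.76 [516.  48. 143.]
top leaf_edge 0.74 [522.  75. 133.]
scene book 0.7 [520. -16.  -4.]
top book 0.78 [521. -11.  -2.]
```

```bash
python3 -m jog '-0.04 0 -0.01 0 0 0 1; -0.08 0 -0.02 0 0 0 1; -0.12 0 -0.033 0 0 0 1; -0.16 0 -0.045 0 0 0 1; -0.2 0 -0.055 0 0 0 1; -0.24 0 -0.06 0 0 0 1; -0.285 0 -0.065 0 0 0 1; -0.33 0 -0.068 0 0 0 1';python3 go.py 517 -26 136 -0.03; python3 -c "
from h import *
shot('scene','s7.png')
for t in ('spine','leaf_edge','book'):
 for n in ('scene',):
  for r in pinpoint(t,n)[:1]: print(n,t,r['confidence'],w(n,r['xyz']).round(0))"
```

```text
t: 11.1
ee_pos: [515.4, -3.9, 153.3]
orientation: [2.25, 2.192, -0.0]
ft_force: [-0.6, 0.6, -0.2]
width: 0.2
grasp_force: 0.2
tip [515.4  -3.9 136.3] shift [-0.11   0.011  0.002] turn [0.    0.    0.008] t 11.1 F [-0.56  0.56 -0.18]
scene spine 0.73 [521. -14.  13.]
scene book 0.67 [520. -18.  -4.]
```

```bash
python3 -m jog '-0.06 0 0.002 0 0 0 1; -0.125 0 0.012 0 0 0 1; -0.185 0 0.028 0 0 0 1; -0.24 0 0.049 0 0 0 1; -0.295 0 0.077 0 0 0 1; -0.347 0 0.109 0 0 0 1; -0.395 0 0.148 0 0 0 1; -0.439 0 0.189 0 0 0 1';python3 go.py 515 -106.5 79.3 -0.03; python3 -c "
from h import *
a=shot('scene','s8.png')[:,:,::-1]
cv2.imwrite('pics/v8.png',cv2.resize(a[110:260,250:450],(600,450),interpolation=2))
for t in ('spine','leaf_edge','book'):
 for n in ('scene',):
  for r in pinpoint(t,n)[:1]: print(n,t,r['confidence'],w(n,r['xyz']).round(0))"
```

```text
t: 12.1
ee_pos: [513.1, -91.8, 114.7]
orientation: [-2.25, -2.192, 0.0]
ft_force: [-0.2, -0.1, 0.7]
width: 0.6
grasp_force: 0.1
tip [513.1 -91.8  97.7] shift [-0.073  0.012  0.092] turn [-0.     0.     0.007] t 12.1 F [-0.24 -0.13  0.69]
scene spine 0.76 [521. -13.  15.]
scene leaf_edge 0.82 [ 512. -121.  106.]
scene book 0.6 [525. -17.  -5.]
```

View pics/v8.png

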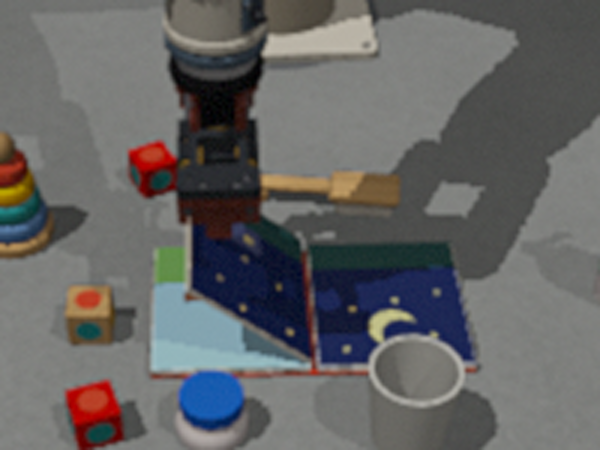

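The leaf has passed upright and leans right (edge at crop 188,290). The book has not moved. I'll go on down.

```bash
python3 -m jog '-0.038 0 0.042 0 0 0 1; -0.073 0 0.092 0 0 0 1; -0.103 0 0.145 0 0 0 1; -0.127 0 0.2 0 0 0 1; -0.146 0 0.258 0 0 0 1; -0.158 0 0.319 0 0 0 1; -0.163 0 0.36 0 0 0 1; -0.165 0 0.385 0 0 0 1';python3 go.py 515 -125 16 -0.03; python3 -m jog '0 0 0.01 0 0 0 1; 0 0 0.02 0 0 0 1; 0 0 0.02 0 0 0 1'; python3 go.py 515 -125 16 -0.03
```

```text
t: 13.1
ee_pos: [511.8, -123.8, 37.3]
orientation: [-2.249, -2.191, 0.001]
ft_force: [-0.2, -0.1, 0.3]
width: 0.2
grasp_force: 0.1
tip [ 511.8 -123.8   20.3] shift [-0.006  0.016  0.021] turn [-0.003 -0.001  0.008] t 13.1 F [-0.24 -0.1   0.27]
t: 13.4
ee_pos: [512.4, -123.8, 34.5]
orientation: [2.25, 2.193, 0.0]
ft_force: [0.1, 0.4, -0.3]
width: 0.6
grasp_force: 0.0
tip [ 512.4 -123.8   17.5] shift [-0.006  0.013  0.008] turn [0.    0.    0.008] t 13.4 F [ 0.08  0.39 -0.31]
```

```bash
python3 -m jog '0 0 0.003 0 0 0 1; 0 0 0.005 0 0 0 1; 0 0 0.005 0 0 0 1'; python3 -m jog '0 0 0.003 0 0 0 1; 0 0 0.003 0 0 0 1'; python3 -m jog '0 0 0.003 0 0 0 1; 0 0 0.003 0 0 0 1'
```

```text
t: 13.7
ee_pos: [512.6, -123.9, 34.0]
orientation: [2.25, 2.192, 0.001]
ft_force: [-1.1, 1.2, 4.2]
width: 0.2
grasp_force: 2.1
t: 13.9
ee_pos: [512.7, -123.9, 33.8]
orientation: [2.25, 2.192, 0.001]
ft_force: [-1.5, 0.5, 10.1]
width: 0.6
grasp_force: 5.3
t: 14.1
ee_pos: [512.7, -123.9, 33.6]
orientation: [2.249, 2.192, 0.001]
ft_force: [-3.3, 1.1, 15.9]
width: 0.4
grasp_force: 8.0
```

Contact is firm at tip height 16.6 mm, so the leaf is flat. I'll lift clear.

```bash
python3 -m jog '0 0 -0.02 0 0 0 1; 0 0 -0.1 0 0 0 1; 0 0 -0.3 0 0 0 1; 0 0 -0.5 0 0 0 1; 0 0 -0.7 0 0 0 1; 0 0 -0.9 0 0 0 1; 0 0 -1 0 0 0 1; 0 0 -1 0 0 0 1'; python3 -m jog '1 -0.3 -0.3 0 0 0 1; 1 -0.3 -0.3 0 0 0 1; 1 -0.3 -0.3 0 0 0 1; 1 -0.3 -0.3 0 0 0 1; 1 -0.3 -0.3 0 0 0 1; 1 -0.3 -0.3 0 0 0 1'; python3 -m jog '1 -0.3 0 0 0 0 1; 1 -0.3 0 0 0 0 1; 1 -0.3 0 0 0 0 1; 1 -0.3 0 0 0 0 1; 1 -0.3 0 0 0 0 1; 1 -0.3 0 0 0 0 1'; python3 -c "
from h import *
shot('scene','s9.png');shot('top','t9.png')
for t in ('spine','leaf_edge','book','block_center','lotion','cup','cream','brush','stacker'):
 for n in ('scene','top'):
  for r in pinpoint(t,n)[:3]: 
   if r['confidence']>.5: print(n,t,round(r['confidence'],2),w(n,r['xyz']).round(0))
a,b=cv2.imread('pics/s9.png'),cv2.imread('pics/t9.png')
cv2.imwrite('pics/v9.png',np.hstack([cv2.resize(x,(400,400),interpolation=2) for x in (a[140:290,250:400],b[130:280,240:390])]))"
```

```text
t: 14.9
ee_pos: [514.1, -124.3, 235.4]
orientation: [2.246, 2.189, 0.005]
ft_force: [0.3, 0.4, 0.4]
width: 0.3
grasp_force: 0.0
t: 15.5
ee_pos: [456.7, 79.5, 291.6]
orientation: [-2.246, -2.196, 0.001]
ft_force: [0.3, 0.0, -0.8]
width: 0.6
grasp_force: 0.0
t: 16.1
ee_pos: [402.4, 279.3, 290.8]
orientation: [-2.247, -2.195, 0.004]
ft_force: [-0.6, -0.4, 0.2]
width: 0.5
grasp_force: 0.0
scene spine 0.78 [522. -12.  13.]
top spine 0.84 [517. -17.  14.]
scene leaf_edge 0.86 [ 512. -154.   11.]
top leaf_edge 0.68 [ 516. -153.   15.]
scene book 0.98 [523. -17.  -2.]
top book 0.72 [521. -12.  -0.]
scene block_center 0.85 [ 651. -206.   15.]
scene block_center 0.69 [ 327. -156.   17.]
scene block_center 0.65 [ 534. -211.   14.]
top block_center 0.66 [ 654. -207.   20.]
top block_center 0.61 [ 530. -210.   21.]
scene lotion 0.55 [513. 288.   2.]
top lotion 0.57 [515. 294.  -3.]
scene cup 0.7 [673.  61.  -5.]
top cup 0.91 [668.  62.   1.]
scene cream 0.63 [ 652. -104.    1.]
top cream 0.62 [ 653. -107.    1.]
scene brush 0.96 [364.  27.  -1.]
top brush 0.59 [366.  30.  -7.]
top brush 0.57 [670.  63.   3.]
top brush 0.52 [518. -16.  13.]
scene stacker 0.62 [ 395. -294.    2.]
top stacker 0.97 [ 393. -290.   -2.]
```

View pics/v9.png

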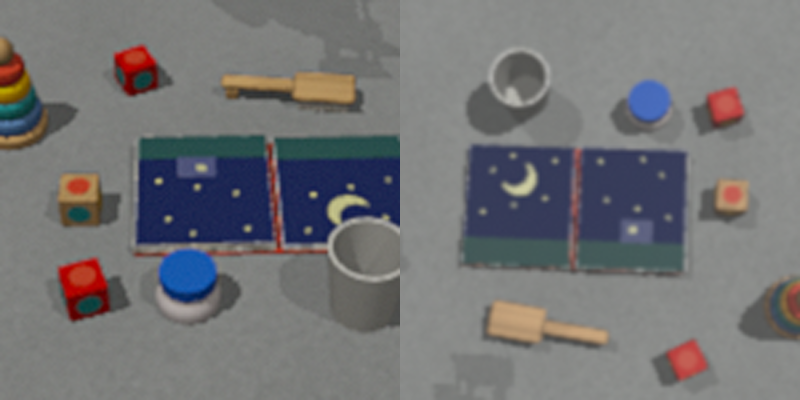

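The leaf lies flat on the right-hand page, showing its night picture (top crop 633,210). The block stands free on the dresser at (732,196), and nothing else has moved. I'll hand it in.

```bash
python3 -c "
from workcell import *
print(get_obs()['qvel']);print(close_job())"
```

```text
[-3.16946782e-06  4.33737461e-04  2.49357664e-03 -9.22437842e-04
 -6.62434709e-04 -4.71180303e-04]
the job is handed in; nothing more can be done
None
```

I pushed the wooden block off the book onto the dresser, turned the leaf over and pressed it flat on the right-hand side, left the book and the loose things where they were, moved clear, and handed the job in at about 17 s.

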